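# Level the casting stand and close the two-part mould on its dowels

### The job

The small steel disc mould is about to be clamped and filled, so it has to be level and shut. First turn the black knob of the levelling screw until the hinged platform that carries the lower half sits level (the bubble stands between the two black rings of the spirit level; the platform starts with its knob end low). Then take the loose upper half from the mat by its bridge handle, set it on the two dowels of the lower half the one way round that they allow, all the way down until the faces meet, without banging it, and finish while still gripping it and pressing it down with a steady push of about 15 to 20 N, so that a colleague can fit the clamps: do not let go. Leave the other things on the trolley where they are.

Things in the scene. Friction and masses are not known exactly. Their poses are not given: they have to be found in the camera images.
- level_stand: levelling stand: grey base 250x130 mm on the trolley top, origin under its centre, x away from the robot (yaw within 0.2 rad of straight). An aluminium platform 126 mm wide, top 50 mm above the trolley top when level, is hinged at its far end and rides on an upright screw at its near end, 205 mm from the hinge. A spirit level with a pale bubble lies on it beside the knob
- platform_tilt (a joint): tilt of the stand's hinged platform, rad; 0 is level, negative: the knob end is low. Starts between -0.025 and -0.043; travel -0.052 to +0.030. 0.01 rad moves the bubble 3 mm, away from the robot when negative
- screw_knob (a joint): angle of the levelling screw's knob, rad; grows clockwise seen from above; 0 is level. Coarse 24 mm thread: a radian clockwise raises the tilt by 0.0186 rad, so it needs 1.35 to 2.3 rad in all (often more than one grasp). The knob stays at its height and where it is left (friction 0.15 N m). Limits -2.8 to +1.6
- knob_grip (a point): point to grip the knob, on its vertical axis, 80 mm above the trolley top: round, black, fluted, 35 mm across, from 66 to 92 mm above the trolley top, free all round; the platform's tongue under it stays below 54 mm. The point's axes turn with the knob
- mould_lower: lower mould half, steel block 84x104x20 mm bolted to the platform; origin at the centre of its underside, x along the 84 mm side away from the knob, y along the 104 mm side, z up (upper face at 20 mm). Two dowels, 10 mm across with tapered noses, stand 15.5 mm above that face at (-28, -40) and (20, 40) mm; a pry lug on its +x side at y = -22 mm
- dowel_a (a point): foot of the dowel at (-28, -40) mm, in the upper face of the lower half
- dowel_b (a point): foot of the dowel at (20, 40) mm, in the upper face of the lower half
- mould_upper: loose upper mould half, steel, 84x104x20 mm, 0.38 to 0.54 kg, parting face down on the grey ribbed mat (3 mm thick). Origin at the centre of the parting face, x along the 84 mm side, y along the 104 mm side, z up: parallel to the lower half's axes when closed. Through holes of 12 mm at (-28, -40) and (20, 40) mm, pry lug on the +x side at y = -22 mm. Yaw within 1 rad of straight
- hole_a (a point): centre, in the parting face, of the upper half's 12 mm hole at (-28, -40) mm; it goes on dowel_a
- hole_b (a point): centre, in the parting face, of the upper half's 12 mm hole at (20, 40) mm; it goes on dowel_b
- upper_grip (a point): middle of the upper half's bridge handle, 41 mm above its parting face, over its centre: a bar along the half's y, 14 mm wide, 70 mm long, from 34 to 47 mm above the parting face, on posts at y = -29 and 29 mm; grip it closing along the half's x
- bottles (a point): top of a fixed cluster of three small bottles between the stand and the mat, 129 mm above the trolley top, about 100 mm across; a stack of gauze (40 mm high) stands left of it, a tape roll right of it. Carry the upper half above them or round them
- forceps: plain steel dressing forceps, 124x18x7 mm, lying on the far part of the mat; origin under its middle
- swab_box: small carton of alcohol wipes, 40x62x34 mm, standing on the trolley top near the robot; origin under its middle
- glucose_meter: dark hand-held meter, 80x55x19 mm, lying on the trolley top near the robot; origin under its middle
- iodine_bottle: brown bottle with white cap, 43 mm across, 118 mm tall, standing at the left edge; origin at the centre of its foot
- specimen_cup: white cup with screw lid, 62 mm across, 64 mm tall, standing at the left edge; origin at the centre of its foot
- vial: small glass vial, 23 mm across, 47 mm tall, standing at the left edge; origin at the centre of its foot

How it is judged:
On the way, in this order (a step that is already met when the one before it is completed fails the run):
1. the platform has been levelled by its screw (tilt within 0.009 rad) for half a second (value of joint platform_tilt between -0.009 and 0.009 rad), for 0.5 s.
2. the upper half is fully down on both dowels (distance between hole_a and dowel_a below 0.003 m and distance between hole_b and dowel_b below 0.003 m and angle between the z axis of mould_upper and the z axis of mould_lower, either way round below 0.03 rad), for 0.3 s.
At the end, for the whole second after the job is handed in: the platform is level within 0.009 rad; each hole of the upper half is within 3 mm of the foot of its own dowel and the faces are parallel within 0.03 rad; the halves are pressed together with 10 to 45 N (the upper half's weight of about 4.4 N included) and the fingers still hold the upper half (all of step 1 and all of step 2 and contact force between mould_upper and mould_lower between 10 and 45 N and contact force between the fingers and mould_upper above 5 N); the arm keeps its last pose, push and grip.
It fails at once if the halves are banged or forced together with more than 80 N (contact force between mould_upper and mould_lower above 80 N).
It fails at once if one of the other things is moved more than 30 mm (distance of any of forceps, swab_box, glucose_meter, iodine_bottle, specimen_cup, vial from where it was at the start of the episode above 0.03 m).
It also fails if it takes over 69 s, if anything falls off the work surface, if the arm or the gripper's body presses on something with over 40 N, if the wrist force passes 120 N, or if a joint passes its speed limit or range.

### The arm

A 6-joint arm with a two-finger parallel gripper is mounted at the origin on a cart in front of the work surface, level with it; the furniture and walls round the work are solid. World frame = base frame: x ahead of the robot, y to its left, z up, the work surface at z = 0. Lengths are in m, angles in rad, forces in N, time in s.
With the tool pointing down it reaches from about 0.25 to 0.725 m from the base axis. Payload 4 kg.
Tool frame: the origin (TCP) lies midway between the tips of the shut fingers; the grasp point (between the pads) lies 19 mm behind it; z points along the fingers, y is the line along which they close (so a half turn about z gives the same grasp; the last joint's range is limited). The gripper opens to 85 mm and grips with 20 to 120 N. Pads are 22 mm wide; open, the fingers measure 114 mm over their backs; the gripper's body (76 mm by 85 mm) begins 54 mm behind the grasp point. The pads swing forward as they close: fully open they stand 13 mm farther back than shut.
Start: joints at [1.337, 0.241, 0.005, 1.335, 0, 1.571], TCP at [0.116, 0.486, 0.231] pointing down, gripper open.
Joint ranges: [-2.72, 2.72], [-1.05, 1.87], [-1.09, 1.28], [-1.99, 2.15], [-1.42, 1.44], [-3.14, 3.14]. Speed limits (rad/s): [2.79, 2.79, 3.14, 3.14, 3.14, 3.14].

### API

Orientations are given as a unit quaternion [x, y, z, w].
In Python, from workcell import get_obs, camera, job_done, silhouettes gives the robot as it stands. The module is installed in compiled form; this text tells all that it offers.
- The arm moves only by the tool drive_tool, never from a script. Its argument "increments" is a list of rows, each a list of 3 entries, a list of its own where there are three numbers: the shift along the world's x, y, z in mm, then the turn, a rotation vector about the world's x, y, z in degrees, then the opening, from 0 (shut) to 1 (fully open). A call has 1 to 8 rows; each row shifts and turns the commanded pose from where the row before left it; what a row does not reach is not made up. A row lasts 1/12 s, in which the tool goes at most 41.7 mm and 7.16 degrees, less where a joint would pass 70% of its speed; a pose out of reach is approached as far as the arm can. A call is refused whole if a number of a shift passes 41.7 or a number of a turn 7.16, either way. A call with a gripper value outside its range is refused whole. The fingers move at their own pace and stop on an object; the grip force is fixed at half the most. Time passes only in rows, so rows that do not move let the fingers close. It gives the time, the measured TCP pose, the force, the opening and the grip force at its end, in the units of the state.
- get_obs(): the state, without advancing time (a new reading comes with each control period).
- camera(name): name is "scene" or "top"; returns a dict with "image" (480x640x3 uint8, red, green, blue), "K" (3x3 intrinsics, pixels), "k1" (the pictures are not rectified: a ray, as slopes to the right and down, at radius r is drawn at 1 + k1 r^2 times it, then the intrinsics apply), "view" (4x4, takes a point from world to camera coordinates). Camera axes: x right, y down, z forward; pixel columns grow to the right and rows downward; lengths in m; the calibration is good to about 2 mm. A picture is of the moment at which its call begins. There is no depth.
- job_done(): hands the job in; it is judged then, once.
Trained networks look in a picture, given as the dict that the camera call returned (one of the last four; its "shot" number tells which), for a name from the list of things; names that differ only in an ending like _2 or _b are one class to them, and where a whole thing is asked for, a point or a joint stands for the part that bears it (a point fixed in the world has none). Each returns a list of dicts, best first, with "conf" (0 to 1); they miss things now and then, are a little off and sometimes report something else, mostly with a low value. They report only what shows in the picture. A call takes as long as a camera call.
- silhouettes(query, picture): "region" (480x640 bool, what is visible of it) and "bbox" ([left, top, right, bottom] in pixels, round what is visible of it).
The state is a dict: "clock": time; "joint_pos": joint angles; "joint_vel": joint speeds; "tau": joint torques, N m; "eef_pos": TCP position; "tool_rot": TCP orientation; "ft_force": force on the tool from outside, world axes, zero at the start; "ft_torque": the same for the moment, N m; "grip_width": finger opening in m; "grasp_force": force on a finger pad.
Only numpy, scipy, OpenCV 4.12 (cv2) and the standard library are available. Lean on these libraries where they do the work, as an engineer would, in place of code of your own. Each camera call takes 0.05 s, during which the arm holds its last target. There are 200 camera calls.

## Working session

There is one attempt and no reset: what is moved stays moved. The work goes in short steps, Python scripts to look and compute and a tool call to move; the robot and the scene stay as the last step left them, time stands still between calls to the robot, and variables do not carry over. Pictures are saved under pics/ and viewed, at most 10 in all, crops included, and the job is handed in when it is done.

Besides the shell and the picture viewer there is one more tool, called after "Call:" as name(argument=value, ...) on one line, values as JSON. drive_tool: Moves the arm, as the interface text tells. Its arguments: {"type":"object","properties":{"increments":{"type":"array"}},"required":["increments"]}

```bash
mkdir -p pics
cat > h.py <<'E'
import numpy as np, cv2
from workcell import get_obs, camera, job_done, silhouettes
def ray(c,u,v):
    K=np.array(c["K"]);k=c["k1"];p=np.array([(u-K[0,2])/K[0,0],(v-K[1,2])/K[1,1]]);q=p.copy()
    for _ in range(30): q=p/(1+k*(q@q))
    V=np.array(c["view"]);R=V[:3,:3];o=-R.T@V[:3,3];d=R.T@np.array([q[0],q[1],1]);return o,d/np.linalg.norm(d)
def atz(c,u,v,z):
    o,d=ray(c,u,v);return o+d*(z-o[2])/d[2]
def proj(c,P):
    V=np.array(c["view"]);K=np.array(c["K"]);X=V[:3,:3]@np.array(P)+V[:3,3];q=X[:2]/X[2];q=q*(1+c["k1"]*(q@q));return np.array([K[0,0]*q[0]+K[0,2],K[1,1]*q[1]+K[1,2]])
def tri(rs):
    A=np.zeros((3,3));b=np.zeros(3)
    for o,d in rs:
        M=np.eye(3)-np.outer(d,d);A+=M;b+=M@o
    return np.linalg.solve(A,b)
def save(c,n,box=None,s=1):
    im=c["image"][:,:,::-1]
    if box: im=im[box[1]:box[3],box[0]:box[2]]
    cv2.imwrite("pics/"+n,cv2.resize(im,None,fx=s,fy=s,interpolation=cv2.INTER_CUBIC))
E
python3 - <<'E'
from h import *
o=get_obs();print({k:np.round(v,3) for k,v in o.items()})
for n in ("scene","top"):
    c=camera(n);save(c,n+"0.png")
    V=np.array(c["view"]);print(n,-V[:3,:3].T@V[:3,3],V[2,:3],c["K"][0][0],c["k1"])
    for q in ["level_stand","screw_knob","mould_lower","mould_upper","bottles","dowel_a","hole_a","upper_grip","forceps"]:
        try:
            for r in silhouettes(q,c)[:2]:
                m=np.argwhere(r["region"]).mean(0)[::-1];print(q,round(r["conf"],2),np.round(r["bbox"]),np.round(m,1),int(r["region"].sum()))
        except Exception as e: print(q,e)
E
```

```text
{'clock': np.float64(0.0), 'joint_pos': array([1.337, 0.241, 0.004, 1.335, 0.   , 1.571]), 'joint_vel': array([ 0.   , -0.   ,  0.001,  0.   ,  0.   ,  0.002]), 'tau': array([-0.0000e+00, -3.7232e+01,  2.5241e+01,  1.7000e-02, -0.0000e+00,
        0.0000e+00]), 'eef_pos': array([0.116, 0.486, 0.23 ]), 'tool_rot': array([ 0.117,  0.993, -0.001, -0.   ]), 'ft_force': array([ 0.209,  0.259, -0.357]), 'ft_torque': array([-0.019, -0.012, -0.04 ]), 'grasp_force': np.float64(0.0), 'grip_width': np.float64(0.086)}
scene [0.01964204 0.83481892 0.94443557] [ 0.44220504 -0.57079944 -0.69184009] 569.8549767663455 0.06094946296867254
level_stand 0.92 [355. 169. 429. 231.] [395.2 197.5] 2610
mould_lower 0.57 [374. 169. 421. 210.] [397.1 188. ] 1251
mould_upper 0.8 [255. 315. 310. 358.] [280.7 334.9] 1964
bottles it knows: dowel, forceps, glucose_meter, hole, iodine_bottle, knob_grip, level_stand, mould_lower, mould_upper, platform_tilt, screw_knob, specimen_cup, swab_box, upper_grip, vial
dowel_a 0.69 [375. 170. 422. 208.] [397.3 188.4] 1158
hole_a 0.77 [256. 312. 308. 358.] [280.9 334.5] 2053
hol
[... 263 characters left out ...]
6554884
level_stand 0.64 [424. 196. 490. 308.] [455.8 251.6] 6086
screw_knob 0.58 [459. 287. 480. 301.] [467.9 292.5] 220
mould_lower 0.63 [431. 207. 484. 250.] [458.  229.3] 1860
mould_upper 0.85 [210. 230. 266. 284.] [239.5 257.4] 1668
mould_upper 0.3 [428. 206. 484. 252.] [457.6 229.1] 1970
bottles it knows: dowel, forceps, glucose_meter, hole, iodine_bottle, knob_grip, level_stand, mould_lower, mould_upper, platform_tilt, screw_knob, specimen_cup, swab_box, upper_grip, vial
dowel_a 0.97 [431. 207. 483. 252.] [457.7 229.2] 1849
dowel_a 0.67 [209. 230. 270. 285.] [239.5 257.7] 1640
hole_a 0.63 [212. 228. 269. 285.] [239.5 257.4] 1663
upper_grip 0.61 [214. 228. 266. 286.] [239.2 257.5] 1730
```

Run:
```python
from h import *
c=cv2.imread("pics/top0.png");s=cv2.imread("pics/scene0.png")
f=lambda im,b,k:cv2.resize(im[b[1]:b[3],b[0]:b[2]],None,fx=k,fy=k,interpolation=cv2.INTER_CUBIC)
a=f(c,(410,185,510,315),4.6)
b=f(c,(195,215,285,300),3.8)
canvas=np.zeros((600,800,3),np.uint8);canvas[:598,:460]=a[:598,:460];canvas[:323,460:800]=b[:323,:340]
cv2.imwrite("pics/c1.png",canvas)
a=f(s,(345,160,440,240),5);b=f(s,(240,295,320,365),4)
canvas=np.zeros((600,800,3),np.uint8);canvas[:400,:475]=a;canvas[:280,478:798]=b
cv2.imwrite("pics/c2.png",canvas)
```

```text
(no output)
```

View pics/top0.png

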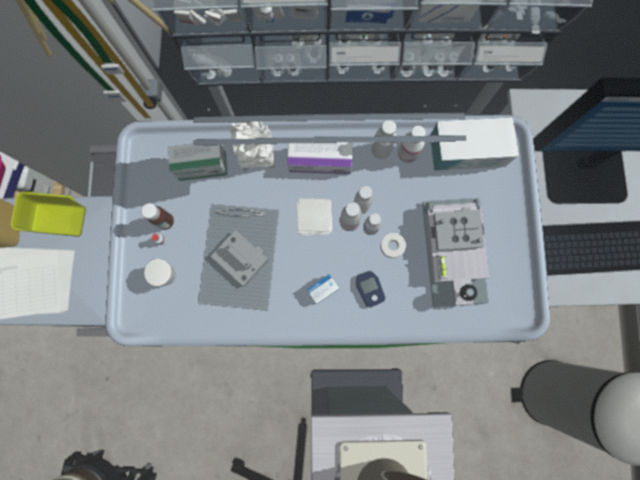

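View pics/c1.png

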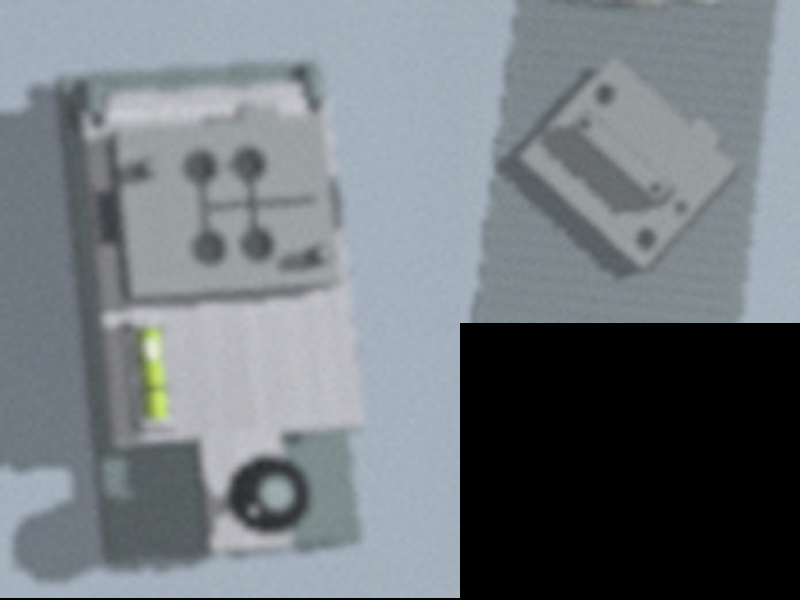

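View pics/c2.png

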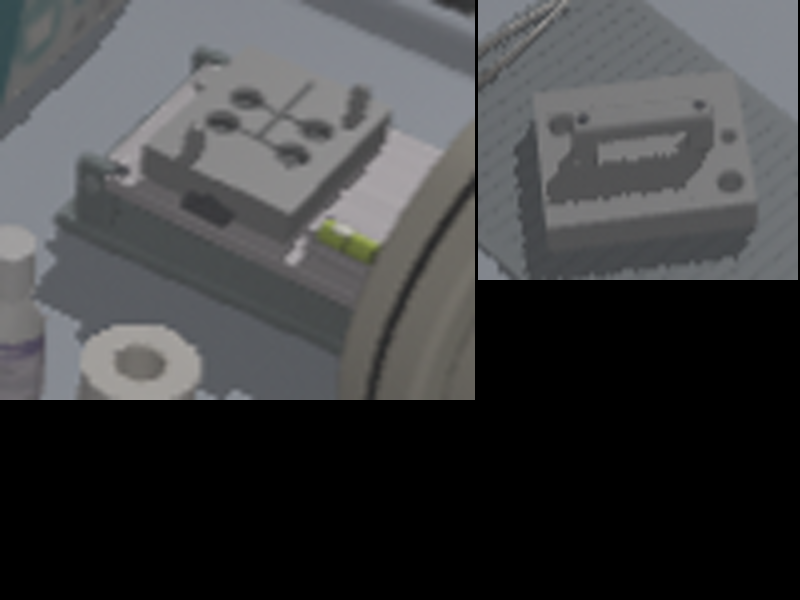

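The top view shows the stand at right (knob near 468,292; level vial near 443,266; lower half near 458,229, lug up) and the upper half at (239,257) on the mat. Its lug faces up-right, so its yaw is about -0.7 rad. I'll fit poses from corners and holes in both views.

```bash
cat >> h.py <<'E'
from scipy.optimize import least_squares
def fit(obs,p0,free_z=True,tilt=0):
    # obs: list of (cam, [(local xyz m),(u,v)])
    def f(p):
        x,y,yaw,z=p;R=np.array([[np.cos(yaw),-np.sin(yaw),0],[np.sin(yaw),np.cos(yaw),0],[0,0,1]])
        T=np.array([[1,0,-tilt],[0,1,0],[tilt,0,1]]) if not tilt else cv2.Rodrigues(np.array([0,tilt,0.]))[0]
        return np.concatenate([proj(c,np.array([x,y,z])+R@T@(np.array(l)/1e3))-np.array(uv) for c,l,uv in obs])
    r=least_squares(f,p0,loss="soft_l1");return r.x,f(r.x).reshape(-1,2)
E
python3 - <<'E'
from h import *
import pickle
t=camera("top");s=camera("scene")
T=lambda cx,cy:((cx-460+.5)/3.8-.5+195,(cy+.5)/3.8-.5+215)
S=lambda cx,cy:((cx-478+.5)/4-.5+240,(cy+.5)/4-.5+295)
C=dict(bl=(-42,-52,20),br=(42,-52,20),tr=(42,52,20),tl=(-42,52,20))
# x up-right,y up-left in top
o=[(t,C['tr'],T(612,60)),(t,C['br'],T(738,163)),(t,C['bl'],T(645,270)),(t,C['tl'],T(520,155)),(t,(20,40,20),T(605,95)),(t,(-28,-40,20),T(645,238)),
(s,C['tr'],S(537,95)),(s,C['br'],S(737,72)),(s,C['bl'],S(755,205)),(s,C['tl'],S(545,220)),(s,(20,40,20),S(562,125)),(s,(-28,-40,20),S(730,181))]
p,r=fit(o,[.35,.4,-.7,.003]);print("upper",p.round(4),r.round(1).tolist())
T=lambda cx,cy:((cx+.5)/4.6-.5+410,(cy+.5)/4.6-.5+185)
S=lambda cx,cy:((cx+.5)/5-.5+345,(cy+.5)/5-.5+160)
o=[(t,C['tl'],T(130,298)),(t,C['tr'],T(112,135)),(t,C['br'],T(327,120)),(t,C['bl'],T(342,285)),
(s,C['tr'],S(142,150)),(s,C['br'],S(250,50)),(s,C['bl'],S(390,115)),(s,C['tl'],S(290,208))]
p,r=fit(o,[.4,-.1,0,.05]);print("lower",p.round(4),r.round(1).tolist())
print("knob",atz(t,*T(272,495),.092))
for n,c in (("t",t),("s",s)):
  for q in ("forceps","swab_box","glucose_meter"):
    for r in silhouettes(q,c)[:1]:
        m=np.argwhere(r["region"]).mean(0)[::-1];print(n,q,atz(c,*m,.01).round(3))
print("bottles",[atz(t,*b,.129).round(3) for b in((365,192),(350,210),(374,218))])
E
```

```text
upper [ 5.113e-01  3.211e-01 -7.459e-01 -2.000e-04] [[0.7, -1.3], [-0.3, 0.9], [-0.5, -0.3], [0.3, -0.0], [-0.2, -0.3], [-0.1, 0.1], [-0.4, -0.3], [-0.3, -0.2], [0.8, -0.6], [0.5, 2.0], [-0.0, -0.1], [0.1, 0.4]]
lower [ 0.5607 -0.1826  0.0412  0.0426] [[0.1, -0.2], [0.4, -1.3], [-1.4, -0.5], [-0.4, -0.0], [0.5, 0.1], [0.4, 0.1], [1.1, -0.9], [0.3, 1.5]]
knob [ 0.41790483 -0.18703772  0.092     ]
t forceps [0.622 0.297 0.01 ]
t swab_box [0.436 0.128 0.01 ]
t glucose_meter [0.434 0.019 0.01 ]
s forceps [0.619 0.339 0.01 ]
s swab_box [0.438 0.126 0.01 ]
s glucose_meter [0.435 0.022 0.01 ]
bottles [array([0.634, 0.034, 0.129]), array([0.595, 0.067, 0.129]), array([0.576, 0.016, 0.129])]
```

Call:
drive_tool(increments=[[[18,-30,0],[0,0,0],1],[[18,-30,0],[0,0,0],1],[[18,-30,0],[0,0,0],1],[[18,-30,0],[0,0,0],1],[[18,-30,0],[0,0,0],1],[[18,-30,0],[0,0,0],1],[[18,-30,0],[0,0,0],1],[[18,-30,0],[0,0,0],1]])

```text
clock: 1.97
eef_pos: [0.2603, 0.2449, 0.2315]
tool_rot: [0.116, 0.993, 0.0, 0.0]
ft_force: [1.2, 0.3, 0.2]
grip_width: 0.0853
grasp_force: 0.0
```

Call:
drive_tool(increments=[[[14,-34,0],[0,0,0],1],[[14,-34,0],[0,0,0],1],[[14,-34,0],[0,0,0],1],[[14,-34,0],[0,0,0],1],[[14,-34,0],[0,0,0],1],[[14,-34,0],[0,0,0],1],[[14,-34,0],[0,0,0],1],[[14,-34,0],[0,0,0],1]])

```text
clock: 2.63
eef_pos: [0.3722, -0.0275, 0.2317]
tool_rot: [0.117, 0.993, 0.0, 0.001]
ft_force: [0.9, 1.0, -0.0]
grip_width: 0.0854
grasp_force: 0.0
```

Run:
```python
from h import *
print(get_obs()["joint_pos"].round(2))
s=camera("scene");t=camera("top")
R=[]
for c in (t,s):
    for r in silhouettes("screw_knob",c)[:2]:
        m=np.argwhere(r["region"]).mean(0)[::-1];print(r["conf"],r["bbox"],m,r["region"].sum())
save(s,"s1.png",(320,140,480,260),5)
print(proj(s,(.418,-.187,.092)),proj(t,(.418,-.187,.092)))
```

```text
[-0.07 -0.01 -0.28  1.3   0.    0.16]
0.45 [444.1, 194.7, 461.5, 213.9] [451.19178082 203.87671233] 219
[452.34628234 198.58557338] [468.71910439 292.17339508]
```

View pics/s1.png

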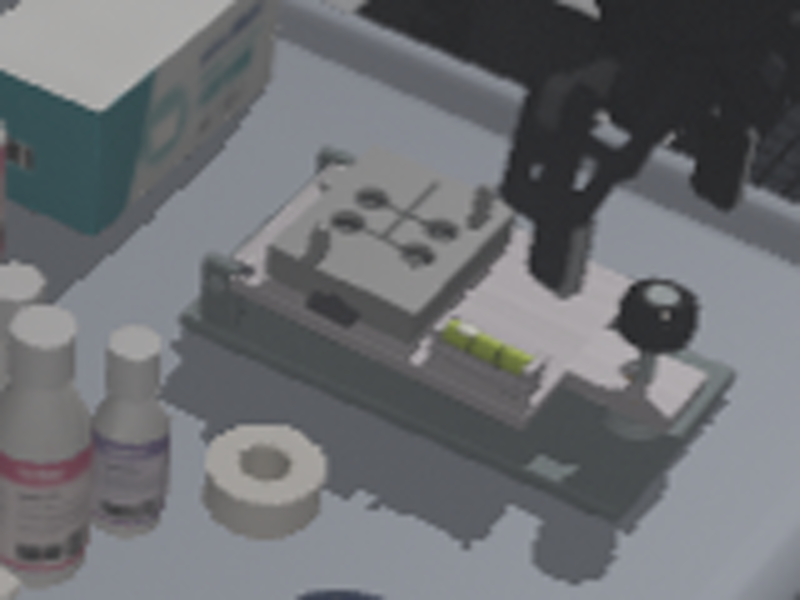

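The knob cap in the scene picture (crop 663,296 → px 452.5,199.1) agrees with the projected 92 mm height, so the knob is at (0.418,-0.187).

Call:
drive_tool(increments=[[[11,-40,0],[0,0,0],1],[[11,-40,0],[0,0,0],1],[[12,-40,0],[0,0,0],1],[[12,-39,0],[0,0,0],1],[[0,0,-35],[0,0,0],1],[[0,0,-35],[0,0,0],1],[[0,0,-35],[0,0,0],1],[[0,0,-30],[0,0,0],1]])

```text
clock: 3.5
eef_pos: [0.4173, -0.1826, 0.0945]
tool_rot: [0.115, 0.993, 0.0, -0.001]
ft_force: [-0.2, -0.2, 0.3]
grip_width: 0.0853
grasp_force: 0.0
```

Call:
drive_tool(increments=[[[0,0,-20],[0,0,0],1],[[0,0,-15],[0,0,0],1],[[0,0,0],[0,0,0],1],[[0,0,0],[0,0,0],1]])

```text
clock: 3.83
eef_pos: [0.4174, -0.1827, 0.061]
tool_rot: [0.115, 0.993, 0.0, -0.001]
ft_force: [0.3, -0.4, 0.9]
grip_width: 0.0853
grasp_force: 0.0
```

Call:
drive_tool(increments=[[[1,-4,0],[0,0,0],1],[[0,0,0],[0,0,0],0],[[0,0,0],[0,0,0],0],[[0,0,0],[0,0,0],0],[[0,0,0],[0,0,0],0],[[0,0,0],[0,0,0],0],[[0,0,0],[0,0,0],0],[[0,0,0],[0,0,0],0]])

```text
clock: 4.5
eef_pos: [0.4192, -0.1885, 0.0623]
tool_rot: [0.117, 0.993, 0.0, 0.001]
ft_force: [-0.9, 1.8, 6.0]
grip_width: 0.0329
grasp_force: 59.2
```

Call:
drive_tool(increments=[[[0,0,0],[0,0,-7],0],[[0,0,0],[0,0,-7],0],[[0,0,0],[0,0,-7],0],[[0,0,0],[0,0,-7],0],[[0,0,0],[0,0,-7],0],[[0,0,0],[0,0,-7],0],[[0,0,0],[0,0,-7],0],[[0,0,0],[0,0,-7],0]])

```text
clock: 5.17
eef_pos: [0.4193, -0.1884, 0.0623]
tool_rot: [0.571, 0.821, 0.001, 0.001]
ft_force: [-1.2, 2.4, 5.4]
grip_width: 0.0328
grasp_force: 59.2
```

Call:
drive_tool(increments=[[[0,0,0],[0,0,-7],0],[[0,0,0],[0,0,-7],0],[[0,0,0],[0,0,-7],0],[[0,0,0],[0,0,-7],0],[[0,0,0],[0,0,-7],0],[[0,0,0],[0,0,-7],0],[[0,0,0],[0,0,0],0]])

```text
clock: 5.75
eef_pos: [0.4194, -0.1884, 0.0623]
tool_rot: [0.827, 0.562, 0.001, 0.0]
ft_force: [-0.8, 1.6, 4.5]
grip_width: 0.033
grasp_force: 59.2
```

Run:
```python
from h import *
print(get_obs()["joint_pos"].round(2))
s=camera("scene");t=camera("top")
f=lambda c,b,k:cv2.resize(c["image"][b[1]:b[3],b[0]:b[2],::-1],None,fx=k,fy=k,interpolation=cv2.INTER_CUBIC)
im=np.zeros((500,800,3),np.uint8);a=f(s,(400,195,435,220),11);im[:275,:385]=a
b=f(t,(430,248,458,282),14);im[:476,400:792]=b;cv2.imwrite("pics/b1.png",im)
```

```text
[-0.42  0.31 -0.38  0.88  0.    1.53]
```

View pics/b1.png

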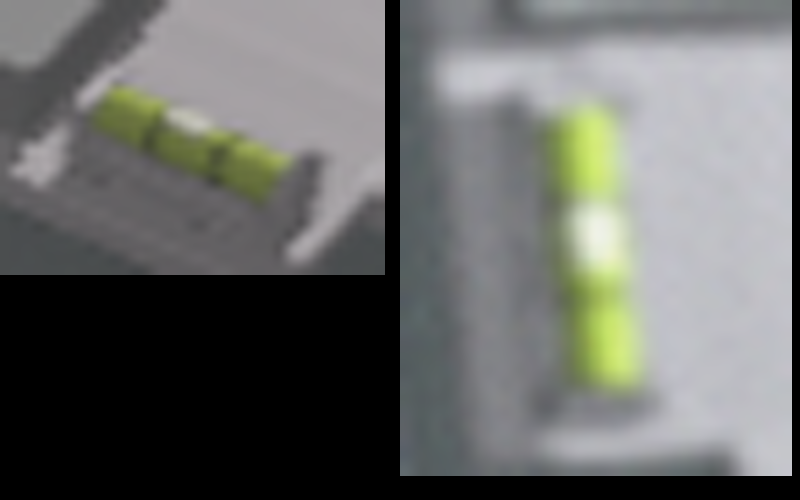

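The bubble stands between the rings, slightly to the far side (top-view offset of about 1 mm). I'll add 8° and then release.

Call:
drive_tool(increments=[[[0,0,0],[0,0,-4],0],[[0,0,0],[0,0,-4],0],[[0,0,0],[0,0,0],0],[[0,0,0],[0,0,0],1],[[0,0,0],[0,0,0],1],[[0,0,0],[0,0,0],1],[[0,0,0],[0,0,0],1],[[0,0,0],[0,0,0],1]])

```text
clock: 6.52
eef_pos: [0.4187, -0.1885, 0.0612]
tool_rot: [0.863, 0.505, -0.0, -0.0]
ft_force: [0.8, -1.0, 0.5]
grip_width: 0.0853
grasp_force: 0.0
```

Call:
drive_tool(increments=[[[0,0,15],[0,0,0],1],[[0,0,30],[0,0,0],1],[[0,0,40],[0,0,0],1],[[0,0,40],[0,0,0],1],[[-10,20,30],[0,0,0],1],[[-10,38,0],[0,0,0],1],[[-10,38,0],[0,0,0],1],[[0,38,0],[0,0,0],1]])

```text
clock: 7.18
eef_pos: [0.3873, -0.0537, 0.217]
tool_rot: [0.864, 0.503, 0.0, 0.0]
ft_force: [0.2, 0.3, -0.5]
grip_width: 0.0853
grasp_force: 0.0
```

Run:
```python
from h import *
o=get_obs();print(o["joint_pos"].round(2),o["eef_pos"].round(3))
s=camera("scene");t=camera("top")
cv2.imwrite("pics/t_clear.png",t["image"][:,:,::-1]);cv2.imwrite("pics/s_clear.png",s["image"][:,:,::-1])
f=lambda c,b,k:cv2.resize(c["image"][b[1]:b[3],b[0]:b[2],::-1],None,fx=k,fy=k,interpolation=cv2.INTER_CUBIC)
im=np.zeros((600,800,3),np.uint8);a=f(s,(370,160,435,222),6);im[:372,:390]=a
b=f(t,(425,200,490,280),6.2);im[:496,395:798]=b[:496,:403];b=f(t,(430,248,458,282),6);im[380:584,:168]=b;cv2.imwrite("pics/b2.png",im)
for n,c in (("t",t),("s",s)):
    a=c["image"].astype(int);y,x=np.mgrid[:480,:640]
    box=((x>430)&(x<458)&(y>248)&(y<282)) if n=="t" else ((x>400)&(x<435)&(y>195)&(y<220))
    g=box&(a[...,1]-a[...,2]>60)
    print(n,g.sum(),x[g].mean(),y[g].mean(),[ (int(i),int(j),a[i,j].tolist()) for i,j in np.argwhere(box&(a.min(2)>190))[:0]])
```

```text
[-0.14  0.03 -0.28  1.26 -0.    1.95] [ 0.387 -0.054  0.217]
t 24 442.8333333333333 258.5833333333333 []
s 13 416.9230769230769 205.92307692307693 []
```

View pics/b2.png

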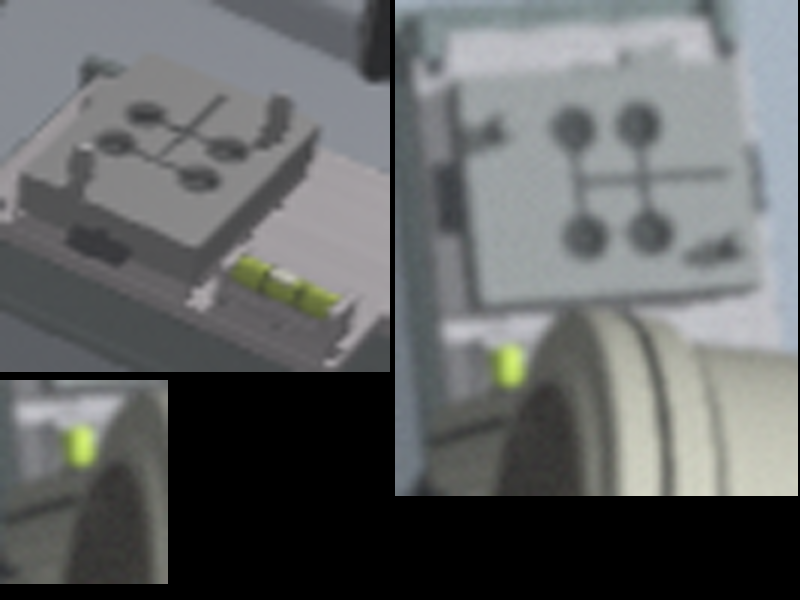

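```bash
cat >> h.py <<'E'
from scipy.ndimage import map_coordinates, gaussian_filter
from scipy.optimize import minimize
def Rz(a): return np.array([[np.cos(a),-np.sin(a),0],[np.sin(a),np.cos(a),0],[0,0,1]])
def efit(cams,p0,z=None,segs=None,sig=0.8,n=40,Rb=None):
    """edge fit of box top face; p=(x,y,yaw,z) world; z fixed if given. segs: per cam list of (A,B) mm"""
    G=[]
    for c in cams:
        a=gaussian_filter(c["image"].astype(float),(sig,sig,0));G.append([np.gradient(a[...,k]) for k in range(3)])
    def score(p):
        P=np.array([p[0],p[1],p[3] if z is None else z]);R=Rz(p[2]) if Rb is None else Rz(p[2])@Rb;tot=0
        for c,g,sg in zip(cams,G,segs):
            for A,B in sg:
                A=np.array(A)/1e3;B=np.array(B)/1e3
                q=np.array([proj(c,P+R@(A+(B-A)*t)) for t in np.linspace(.06,.94,n)])
                d=q[-1]-q[0];d/=np.linalg.norm(d);nn=(-d[1],d[0])
                gm=0
                for gy,gx in g:
                    gm=gm+map_coordinates(gx,[q[:,1],q[:,0]],order=1)*nn[0]+map_coordinates(gy,[q[:,1],q[:,0]],order=1)*nn[1]
                tot+=abs(gm.mean())
        return -tot
    best=None
    k=3 if z is not None else 4
    for s in (1,-1):
        sim=np.vstack([p0[:k]]+[np.array(p0[:k])+s*e for e in np.diag([.004,.004,.03,.004][:k])])
        r=minimize(score,p0[:k],method="Nelder-Mead",options=dict(initial_simplex=sim,xatol=1e-5,fatol=1e-4,maxiter=400))
        if best is None or r.fun<best.fun: best=r
    return best.x,best.fun
X=42;Y=52
def E(z): return dict(px=((X,-Y,z),(X,Y,z)),mx=((-X,-Y,z),(-X,Y,z)),py=((-X,Y,z),(X,Y,z)),my=((-X,-Y,z),(X,-Y,z)))
E
cat > m.py <<'E'
from h import *
t=camera("top");s=camera("scene")
t["image"]=cv2.imread("pics/t_clear.png")[:,:,::-1];s["image"]=cv2.imread("pics/s_clear.png")[:,:,::-1]
T=lambda cx,cy:((cx-395+.5)/6.2-.5+425,(cy+.5)/6.2-.5+200)
S=lambda cx,cy:((cx+.5)/6-.5+370,(cy+.5)/6-.5+160)
C=dict(bl=(-42,-52,20),br=(42,-52,20),tr=(42,52,20),tl=(-42,52,20))
o=[(t,C['tl'],T(483,302)),(t,C['tr'],T(460,85)),(t,C['br'],T(740,65)),(t,C['bl'],T(762,283)),
(s,C['tr'],S(20,178)),(s,C['br'],S(150,55)),(s,C['bl'],S(318,128)),(s,C['tl'],S(200,248))]
p,r=fit(o,[.4,-.1,0,.05]);print("lower pts",p.round(4),r.round(1).tolist())
e=E(20);es=[[e[k] for k in("px","mx","py","my")],[e[k] for k in("px","mx","py","my")]]
for kw in (dict(),dict(z=.05)): print("lower edge",efit([t,s],p,segs=es,**kw))
q=efit([t,s],p,segs=es,z=.05)[0]
for c,n in((t,"t"),(s,"s")):
    for d in((-28,-40),(20,40)):
        print(n,d,[np.round(proj(c,np.array([q[0],q[1],.05])+Rz(q[2])@(np.array([*d,h])/1e3)),1).tolist() for h in(20,35.5)])
s0=dict(s);s0["image"]=cv2.imread("pics/scene0.png")[:,:,::-1];t0=dict(t);t0["image"]=cv2.imread("pics/top0.png")[:,:,::-1]
for tt,ss in((t0,s0),):
    for kw in (dict(),dict(z=.003)): print("upper edge",efit([tt,ss],[.5113,.3211,-.7459,.003],segs=es,**kw))
E
python3 m.py
```

```text
lower pts [ 0.5623 -0.1838  0.0477  0.0436] [[-0.1, 0.3], [-0.3, -1.3], [-0.4, -0.8], [0.5, 0.4], [0.4, -0.3], [0.0, 0.1], [0.8, -0.2], [-0.1, 1.0]]
lower edge (array([ 0.5630793 , -0.1827498 ,  0.05748777,  0.04661065]), np.float64(-254.40378807072798))
lower edge (array([ 0.56195057, -0.18118436,  0.05550336]), np.float64(-240.62095094726948))
t (-28, -40) [[478.1, 239.4], [480.3, 238.3]]
t (20, 40) [[440.5, 220.9], [442.2, 219.5]]
s (-28, -40) [[416.0, 179.5], [416.9, 174.5]]
s (20, 40) [[383.2, 188.5], [383.8, 183.5]]
upper edge (array([ 0.51115519,  0.32214492, -0.73841708,  0.00120611]), np.float64(-240.6659900060702))
upper edge (array([ 0.51064585,  0.32237416, -0.74185303]), np.float64(-236.336111845746))
```

Call:
drive_tool(increments=[[[11,34,0],[0,0,-1.2],1],[[11,34,0],[0,0,-1.2],1],[[11,34,0],[0,0,-1.2],1],[[11,34,0],[0,0,-1.2],1],[[11,34,0],[0,0,-1.2],1],[[11,34,0],[0,0,-1.2],1],[[11,34,0],[0,0,-1.2],1],[[11,34,0],[0,0,-1.2],1]])

```text
clock: 8.05
eef_pos: [0.4782, 0.2175, 0.2158]
tool_rot: [0.903, 0.429, -0.0, 0.0]
ft_force: [0.3, -0.3, -1.0]
grip_width: 0.085
grasp_force: 0.0
```

Call:
drive_tool(increments=[[[12,35,0],[0,0,-1.2],1],[[12,35,0],[0,0,-1.2],1],[[12,35,-30],[0,0,-0.9],1],[[0,0,-35],[0,0,0],1],[[0,0,-35],[0,0,0],1],[[0,0,0],[0,0,0],1],[[0,0,0],[0,0,0],1]])

```text
clock: 8.63
eef_pos: [0.5105, 0.3157, 0.1174]
tool_rot: [0.915, 0.403, -0.003, 0.001]
ft_force: [1.2, -0.2, 0.9]
grip_width: 0.0854
grasp_force: 0.0
```

Call:
drive_tool(increments=[[[0,6,-30],[0,0,0],1],[[0,0,-30],[0,0,0],1],[[0,0,-20],[0,0,0],1],[[0,0,-9],[0,0,0],1],[[0,0,0],[0,0,0],1],[[0,0,0],[0,0,0],1]])

```text
clock: 9.13
eef_pos: [0.5131, 0.3243, 0.0332]
tool_rot: [0.915, 0.404, 0.002, -0.0]
ft_force: [-0.2, 0.3, 0.8]
grip_width: 0.0856
grasp_force: 0.0
```

Call:
drive_tool(increments=[[[0,0,0],[0,0,0],0],[[0,0,0],[0,0,0],0],[[0,0,0],[0,0,0],0],[[0,0,0],[0,0,0],0],[[0,0,0],[0,0,0],0],[[0,0,0],[0,0,0],0],[[0,0,0],[0,0,0],0],[[0,0,0],[0,0,0],0]])

```text
clock: 9.8
eef_pos: [0.5118, 0.3242, 0.0317]
tool_rot: [0.915, 0.404, 0.001, 0.0]
ft_force: [0.3, -0.1, 4.6]
grip_width: 0.0125
grasp_force: 60.7
```

Call:
drive_tool(increments=[[[0,0,0],[0,0,0],0.4],[[0,0,0],[0,0,0],0.4],[[0,0,-4],[0,0,0],0.4],[[0,0,0],[0,0,0],0.4],[[0,0,0],[0,0,0],0],[[0,0,0],[0,0,0],0],[[0,0,0],[0,0,0],0],[[0,0,0],[0,0,0],0]])

```text
clock: 10.47
eef_pos: [0.5112, 0.3238, 0.0268]
tool_rot: [0.915, 0.404, -0.0, 0.0]
ft_force: [-0.2, -0.6, -1.0]
grip_width: 0.0128
grasp_force: 58.9
```

Call:
drive_tool(increments=[[[0,0,5],[0,0,0],0],[[0,0,15],[0,0,0],0],[[0,0,30],[0,0,0],0],[[0,0,40],[0,0,0],0],[[0,0,40],[0,0,0],0],[[0,0,40],[0,0,0],0],[[0,0,0],[0,0,0],0]])

```text
clock: 11.05
eef_pos: [0.515, 0.3266, 0.2068]
tool_rot: [0.915, 0.404, 0.008, -0.001]
ft_force: [2.8, 1.8, -2.6]
grip_width: 0.0126
grasp_force: 59.1
```

Call:
drive_tool(increments=[[[3,-20,0],[0,0,1.7],0],[[4,-36,0],[0,0,3.2],0],[[4,-36,0],[0,0,3.2],0],[[4,-36,0],[0,0,3.2],0],[[4,-36,0],[0,0,3.2],0],[[4,-36,0],[0,0,3.2],0],[[4,-36,0],[0,0,3.2],0],[[4,-36,0],[0,0,3.2],0]])

```text
clock: 11.72
eef_pos: [0.5412, 0.0505, 0.196]
tool_rot: [0.809, 0.588, -0.001, -0.001]
ft_force: [0.2, 0.1, -5.8]
grip_width: 0.0125
grasp_force: 59.0
```

Call:
drive_tool(increments=[[[3,-36,0],[0,0,3.2],0],[[3,-36,0],[0,0,3.2],0],[[3,-36,0],[0,0,3.2],0],[[3,-36,0],[0,0,3.2],0],[[3,-36,0],[0,0,3.2],0],[[3,-36,0],[0,0,3.2],0],[[3,-20,0],[0,0,2.4],0],[[0,0,0],[0,0,0],0]])

```text
clock: 12.38
eef_pos: [0.5627, -0.1887, 0.1955]
tool_rot: [0.688, 0.726, -0.001, -0.0]
ft_force: [0.0, 1.3, -4.6]
grip_width: 0.0128
grasp_force: 59.1
```

Call:
drive_tool(increments=[[[0,0,0],[0,0,0],0],[[0,0,0],[0,0,0],0],[[0,0,0],[0,0,0],0]])

```text
clock: 12.63
eef_pos: [0.5628, -0.1826, 0.1964]
tool_rot: [0.685, 0.728, -0.0, -0.001]
ft_force: [0.1, 0.0, -5.5]
grip_width: 0.0129
grasp_force: 59.1
```

Call:
drive_tool(increments=[[[0,0,-25],[0,0,0],0],[[0,0,-25],[0,0,0],0],[[0,0,-18],[0,0,0],0],[[0,0,0],[0,0,0],0],[[0,0,0],[0,0,0],0],[[0,0,0],[0,0,0],0]])

```text
clock: 13.13
eef_pos: [0.5643, -0.1833, 0.1304]
tool_rot: [0.685, 0.728, 0.0, 0.001]
ft_force: [0.6, 0.6, -3.6]
grip_width: 0.0128
grasp_force: 59.2
```

Run:
```python
from h import *
o=get_obs();print(o["joint_pos"].round(2),o["eef_pos"].round(4),o["tool_rot"].round(4))
s=camera("scene");t=camera("top")
cv2.imwrite("pics/t_hand.png",t["image"][:,:,::-1]);cv2.imwrite("pics/s_hand.png",s["image"][:,:,::-1])
f=lambda c,b,k:cv2.resize(c["image"][b[1]:b[3],b[0]:b[2],::-1],None,fx=k,fy=k,interpolation=cv2.INTER_CUBIC)
im=np.zeros((560,800,3),np.uint8);a=f(s,(370,145,435,215),6);im[:420,:390]=a
b=f(t,(425,195,490,275),6.2);im[:496,395:798]=b[:496,:403];cv2.imwrite("pics/h1.png",im)
e=E(20);k4=("px","mx","py","my");z=o["eef_pos"][2]-.0238
p=[o["eef_pos"][0],o["eef_pos"][1],.06,z]
print(efit([t,s],p,segs=[[e[k] for k in k4]]*2),efit([t,s],p,segs=[[e[k] for k in k4]]*2,z=z),z)
```

```text
[-0.31  0.48  0.09  1.17  0.    1.2 ] [ 0.5643 -0.1833  0.1304] [6.853e-01 7.282e-01 5.000e-04 9.000e-04]
(array([ 0.56216265, -0.18577365,  0.01513276,  0.1110845 ]), np.float64(-188.29879432600757)) (array([ 0.56464093, -0.18707575,  0.05348045]), np.float64(-181.96316401971356)) 0.10662348102673315
```

View pics/h1.png

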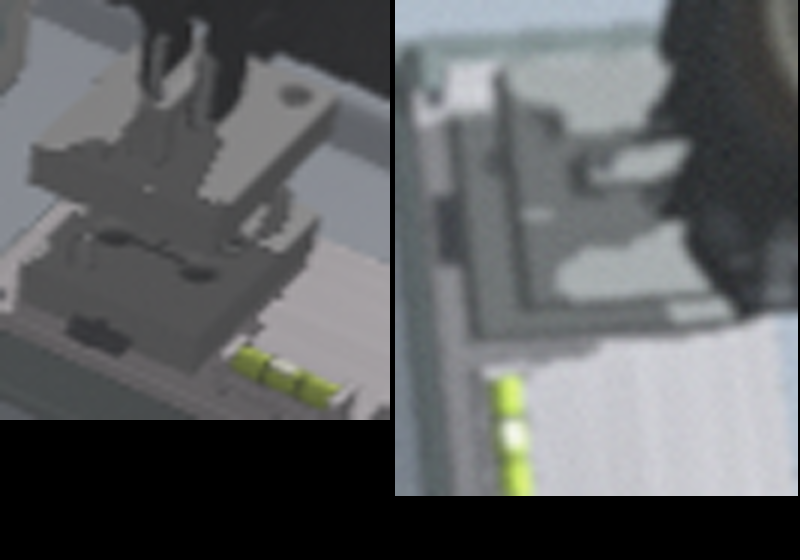

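The bubble is still centred. The half hangs over the lower half the right way round, with hole_a at scene crop (296,95). The tool hides part of it, so I'll refit using only the visible edges.

Run:
```python
from h import *
o=get_obs();s=camera("scene");t=camera("top")
L=lambda n,c:{**c,"image":cv2.imread(f"pics/{n}.png")[:,:,::-1]}
st=[((-42,52,20),(42,52,20)),((42,52,20),(42,5,20)),((-42,52,20),(-42,-10,20))]
ss=[((-42,52,20),(42,52,20)),((-42,52,20),(-42,-52,20)),((42,52,20),(42,10,20))]
z=o["eef_pos"][2]-.0238
for n,tt,sc,p,zz in(("upper",L("t_hand",t),L("s_hand",s),[.5643,-.1833,.06,z],z),("lower",L("t_clear",t),L("s_clear",s),[.5625,-.182,.055,.05],.05)):
    for kw in(dict(),dict(z=zz),dict(z=zz-.003)):print(n,kw,*efit([tt,sc],p,segs=[st,ss],**kw))
    for only in (0,1): print(n,"cam",only,*efit([[tt,sc][only]],p,segs=[[st,ss][only]],z=zz))
p=np.array([.5643,-.1833,z]);a=.0607
for h,q in (((-28,-40,20),"hole_a s 418.9,160.4"),((42,52,20),"tr s 374.9,169.3 t 441.5,205.9"),((-42,52,20),"tl t 445.9,243.8 s 410,180"),((-42,-52,20),"bl s 425.9,160.8")):
    P=p+Rz(a)@(np.array(h)/1e3);print(q,proj(s,P).round(1),proj(t,P).round(1))
```

```text
upper {} [ 0.56621619 -0.18785398  0.04752812  0.10269248] -179.68040284619994
upper {'z': np.float64(0.10736606735163094)} [ 0.56398738 -0.17998409  0.03323197] -171.78181771566832
upper {'z': np.float64(0.10436606735163094)} [ 0.56550734 -0.18715828  0.04185059] -178.5101962995969
upper cam 0 [ 0.56525721 -0.18659292  0.0418008 ] -99.20673095677715
upper cam 1 [ 0.56325991 -0.1816302   0.05351338] -81.29838277674277
lower {} [ 0.56282178 -0.18256877  0.05184859  0.04658116] -261.59546419530244
lower {'z': 0.05} [ 0.56154963 -0.18103818  0.04738308] -247.38714427775875
lower {'z': 0.047} [ 0.56265144 -0.18236712  0.05141148] -261.315502466969
lower cam 0 [ 0.56206401 -0.18180826  0.04740377] -126.75197804166251
lower cam 1 [ 0.56091928 -0.17876888  0.05551099] -134.36801262654166
hole_a s 418.9,160.4 [418.7 159.9] [487.4 233.8]
tr s 374.9,169.3 t 441.5,205.9 [374.7 168. ] [440.9 205. ]
tl t 445.9,243.8 s 410,180 [405.5 180.6] [445.7 243.6]
bl s 425.9,160.8 [426.2 159.5] [493.8 239.9]
```

Call:
drive_tool(increments=[[[-1.5,4.5,-8],[0,0,-0.4],0],[[0,0,-7],[0,0,0],0],[[0,0,0],[0,0,0],0],[[0,0,0],[0,0,0],0],[[0,0,0],[0,0,0],0]])

```text
clock: 13.75
eef_pos: [0.5616, -0.1794, 0.1137]
tool_rot: [0.688, 0.725, -0.0, -0.0]
ft_force: [0.7, 0.4, -5.8]
grip_width: 0.0128
grasp_force: 59.2
```

Run:
```python
from h import *
o=get_obs();print(o["eef_pos"].round(4),o["tool_rot"].round(4),o["ft_force"].round(1));s=camera("scene");t=camera("top")
L=lambda n,c:{**c,"image":cv2.imread(f"pics/{n}.png")[:,:,::-1]}
st=[((-42,52,20),(42,52,20)),((42,52,20),(42,5,20)),((-42,52,20),(-42,-10,20))]
ss=[((-42,52,20),(42,52,20)),((-42,52,20),(-42,-52,20)),((42,52,20),(42,10,20))]
z=o["eef_pos"][2]-.0238;x,y=o["eef_pos"][:2]
for kw in(dict(),dict(z=z),dict(z=z-.003)):print(kw,*efit([t,s],[x,y-.002,.055,z-.003],segs=[st,ss],**kw))
for only in (0,1): print("cam",only,*efit([[t,s][only]],[x,y-.002,.055,z],segs=[[st,ss][only]],z=z-.003))
print("low",[efit([c],[.5625,-.182,.055],segs=[g],z=.047)[0].round(4) for c,g in((L("t_clear",t),st),(L("s_clear",s),ss))])
f=lambda c,b,k:cv2.resize(c["image"][b[1]:b[3],b[0]:b[2],::-1],None,fx=k,fy=k,interpolation=cv2.INTER_CUBIC)
im=np.zeros((560,800,3),np.uint8);a=f(s,(370,145,435,215),6);im[:420,:390]=a
b=f(t,(425,195,490,275),6.2);im[:496,395:798]=b[:496,:403];cv2.imwrite("pics/h2.png",im)
```

```text
[ 0.5616 -0.1794  0.1137] [ 6.883e-01  7.254e-01 -1.000e-04 -3.000e-04] [ 0.7  0.4 -5.8]
{} [ 0.56167159 -0.18267451  0.06047947  0.08911968] -191.62046027266365
{'z': np.float64(0.08994736827500326)} [ 0.56132788 -0.1823837   0.05757405] -191.0739197670456
{'z': np.float64(0.08694736827500325)} [ 0.56243412 -0.18325116  0.06417066] -190.79804110047323
cam 0 [ 0.56206288 -0.18327636  0.06178471] -111.62665284975904
cam 1 [ 0.56290795 -0.18304834  0.05388766] -81.45310922798383
low [array([ 0.5625, -0.1825,  0.0463]), array([ 0.5627, -0.182 ,  0.0535])]
```

View pics/h2.png

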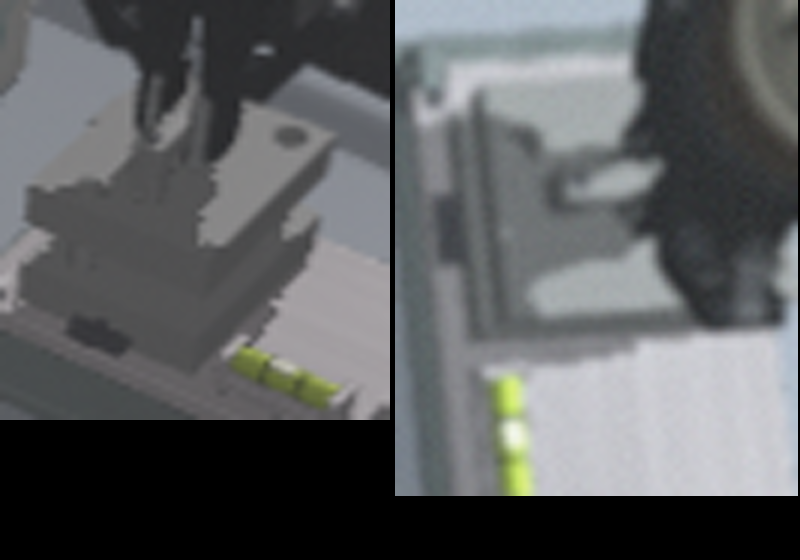

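The halves now line up to about 1 mm. I'll correct by (+0.3,+0.8) mm and go down slowly, watching the force.

Call:
drive_tool(increments=[[[0.3,0.8,-2],[0,0,-0.2],0],[[0,0,-2],[0,0,0],0],[[0,0,-2],[0,0,0],0],[[0,0,-2],[0,0,0],0],[[0,0,0],[0,0,0],0],[[0,0,0],[0,0,0],0]])

```text
clock: 14.35
eef_pos: [0.5619, -0.1786, 0.1058]
tool_rot: [0.69, 0.724, -0.0, -0.0]
ft_force: [-0.0, -0.4, -5.4]
grip_width: 0.0129
grasp_force: 59.2
```

Call:
drive_tool(increments=[[[0,0,-1.5],[0,0,0],0],[[0,0,-1.5],[0,0,0],0],[[0,0,-1],[0,0,0],0],[[0,0,0],[0,0,0],0],[[0,0,0],[0,0,0],0]])

```text
clock: 14.77
eef_pos: [0.562, -0.1786, 0.1019]
tool_rot: [0.69, 0.724, -0.0, -0.0]
ft_force: [-0.6, 0.1, -5.3]
grip_width: 0.0125
grasp_force: 59.3
```

Call:
drive_tool(increments=[[[0,0,-1],[0,0,0],0],[[0,0,-1],[0,0,0],0],[[0,0,-1],[0,0,0],0],[[0,0,-1],[0,0,0],0],[[0,0,0],[0,0,0],0],[[0,0,0],[0,0,0],0]])

```text
clock: 15.27
eef_pos: [0.562, -0.1786, 0.098]
tool_rot: [0.69, 0.724, -0.0, -0.0]
ft_force: [0.4, 0.8, -5.1]
grip_width: 0.0126
grasp_force: 59.3
```

Call:
drive_tool(increments=[[[0,0,-1],[0,0,0],0],[[0,0,-1],[0,0,0],0],[[0,0,-1],[0,0,0],0],[[0,0,0],[0,0,0],0],[[0,0,0],[0,0,0],0],[[0,0,0],[0,0,0],0]])

```text
clock: 15.77
eef_pos: [0.5621, -0.1786, 0.095]
tool_rot: [0.69, 0.724, -0.0, -0.0]
ft_force: [-0.3, 0.4, -5.3]
grip_width: 0.0129
grasp_force: 59.3
```

Call:
drive_tool(increments=[[[0,0,-0.6],[0,0,0],0],[[0,0,-0.6],[0,0,0],0],[[0,0,0],[0,0,0],0],[[0,0,0],[0,0,0],0],[[0,0,0],[0,0,0],0]])

```text
clock: 16.18
eef_pos: [0.5621, -0.1786, 0.0938]
tool_rot: [0.69, 0.724, -0.0, -0.0]
ft_force: [0.3, -0.0, -5.5]
grip_width: 0.0131
grasp_force: 59.3
```

Call:
drive_tool(increments=[[[0,0,-0.6],[0,0,0],0],[[0,0,-0.6],[0,0,0],0],[[0,0,0],[0,0,0],0],[[0,0,0],[0,0,0],0],[[0,0,0],[0,0,0],0]])

```text
clock: 16.6
eef_pos: [0.562, -0.1786, 0.0934]
tool_rot: [0.69, 0.724, 0.0, 0.0]
ft_force: [-3.4, 0.1, 2.6]
grip_width: 0.0133
grasp_force: 60.3
```

Call:
drive_tool(increments=[[[0,0,-0.6],[0,0,0],0],[[0,0,0],[0,0,0],0],[[0,0,0],[0,0,0],0],[[0,0,0],[0,0,0],0]])

```text
clock: 16.93
eef_pos: [0.5621, -0.1786, 0.0934]
tool_rot: [0.69, 0.724, 0.0, 0.0]
ft_force: [-5.2, 0.8, 7.0]
grip_width: 0.0128
grasp_force: 60.8
```

Call:
drive_tool(increments=[[[-0.3,0,-0.6],[0,0,0],0],[[0,0,-0.5],[0,0,0],0],[[0,0,0],[0,0,0],0],[[0,0,0],[0,0,0],0],[[0,0,0],[0,0,0],0]])

```text
clock: 17.35
eef_pos: [0.562, -0.1786, 0.0933]
tool_rot: [0.69, 0.724, 0.0, 0.001]
ft_force: [-6.7, 1.4, 11.8]
grip_width: 0.0131
grasp_force: 61.5
```

Run:
```python
from h import *
o=get_obs();print({k:np.round(o[k],3) for k in("eef_pos","tool_rot","ft_force","ft_torque")});s=camera("scene");t=camera("top")
f=lambda c,b,k:cv2.resize(c["image"][b[1]:b[3],b[0]:b[2],::-1],None,fx=k,fy=k,interpolation=cv2.INTER_CUBIC)
im=np.zeros((560,800,3),np.uint8);a=f(s,(370,145,435,215),6);im[:420,:390]=a
b=f(t,(425,195,490,275),6.2);im[:496,395:798]=b[:496,:403];cv2.imwrite("pics/h3.png",im)
```

```text
{'eef_pos': array([ 0.562, -0.179,  0.093]), 'tool_rot': array([0.69 , 0.724, 0.   , 0.001]), 'ft_force': array([-6.676,  1.364, 11.836]), 'ft_torque': array([4.050e-01, 1.245e+00, 1.000e-03])}
```

View pics/h3.png

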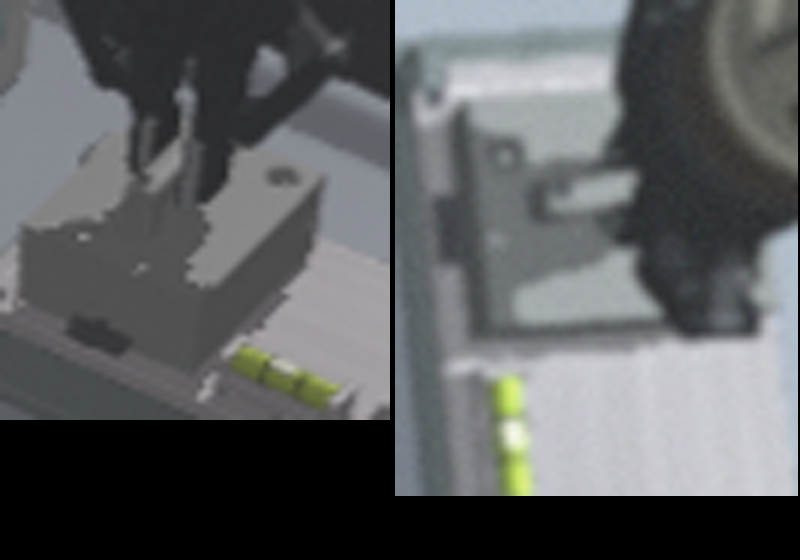

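The halves are shut with no gap between them, the bubble is centred and the contact force is about 17 N. I'll hold briefly and then hand in.

Call:
drive_tool(increments=[[[0,0,-0.2],[0,0,0],0],[[0,0,0],[0,0,0],0],[[0,0,0],[0,0,0],0],[[0,0,0],[0,0,0],0],[[0,0,0],[0,0,0],0],[[0,0,0],[0,0,0],0]])

```text
clock: 17.95
eef_pos: [0.5621, -0.1786, 0.0933]
tool_rot: [0.69, 0.724, 0.0, 0.001]
ft_force: [-7.2, 2.1, 11.7]
grip_width: 0.0132
grasp_force: 61.6
```

```bash
python3 -c "
from workcell import *
print(get_obs()['ft_force']);print(job_done())"
```

```text
[-7.22128307  2.05866515 11.67463476]
the job is handed in; nothing more can be done
None
```

I handed the job in at about 18 s: the platform is level by the bubble, and the upper half is fully down on both dowels, still gripped and pressed at about 17 N (estimated from the wrist force); no verdict came back.

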